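# Trim the bench meter back onto its index under the latched cover

## Task

Trim the instrument back to its set point: flip open the toggle latch on its sloping panel, lift the cover it held until it stands square to the panel or farther back, and turn the sunken knob under it until the meter's needle points at the set index, the small black flag on the rim of the scale. Leave latch and cover open, and do not disturb the bottle, the vial and the screwdriver beside the instrument.

Things in the scene. Friction and masses are not known exactly. Their poses are not given: they have to be found in the camera images.
- console: Bench instrument fixed to the worktop, 278 mm wide (y), 227 mm deep (x). Origin: centre of underside; x up the slope, away from the operator; y left; z up. Its panel rises at 25 degrees from 55 mm height (x -101 mm) to 149 mm (x +101 mm): normal (-0.423, 0, 0.906). Right half (y -64 mm): latch, then square cover over the knob's well. Left: needle meter, 15 mm proud; two terminals 20 mm high
- latch_lever (a joint): Steel lever of the toggle latch in front of the cover. 0 = shut, flat along the panel, free end to the operator; grows as the free end is raised and swung over, to 1.75 = open, upright on the panel. A spring holds it shut up to 0.35 (dead centre, about 2 N at the end), then drives it fully open. While it is shut its sliding tongue holds the cover down; opening it draws the tongue back clear of the cover
- lever_end (a point): In the latch lever, 50 mm from its pivot, midway across its width; moves with it. The lever is 24 mm wide (y) and 10 mm thick and lies 11.5 to 21.5 mm off the panel when shut; its end is a tab turned up, reaching 26 mm beyond this point and over the panel's front edge. Sides free for 25 mm. Axes when shut: x up the slope, y left, z off the panel
- lever_hinge (a point): Pivot of the latch lever (fixed to the console): axis along y, 18 mm off the panel
- cover (a joint): Aluminium cover over the knob's well, 130 mm (up the slope) by 128 mm, 6 mm thick, hinged at its far, upper edge. 0 = shut, flat on the panel; 1.57 = square to the panel; stop at 1.92. The hinge is stiff: the cover stays at any angle it is left at (2 to 5 N at the handle)
- cover_handle (a point): Middle of the bow handle, 16 mm above the cover's outer face, 88 mm from the hinge; moves with the cover. Bow of 10 mm round steel bar: two posts 40 mm apart in y standing on the cover, joined by a cross-bar whose top is 29 mm above the outer face; 50 mm wide over all (y), 10 mm thick. Axes when shut: x up the slope, y left, z off the panel; they turn with the cover
- cover_hinge (a point): Hinge axis of the cover at its middle (fixed to the console): along y, 3 mm off the panel
- trim_knob (a joint): Trim knob; grows clockwise (seen facing the panel), -1.6 to 1.6, 0 = white line straight up the slope. Stiff (0.05 N m), stays as left. Clockwise moves the needle to the operator's right, 0.4 rad of needle per rad of knob, without play. The setting at which the needle meets the index differs each time; it lies 0.4 to 1.5 rad anticlockwise of the start
- knob_grip (a point): Middle of the knob's grip bar, on the knob's axis. Bar 36 mm long, 12 mm thick, 16 mm high, on a skirt 36 mm across, 4 mm high, on the floor of a round well 76 mm across and 26 mm deep. This point is 13 mm below the panel's face, the bar's top 5 mm, the skirt's top 21 mm. Axes: x along the bar to its white-lined end, z outward along the well (panel's normal); they turn with the knob
- needle_tip (a point): Tip of the meter's thin black needle, 68 mm from its pivot, behind the clear window. The pivot is at the lower edge of the meter; the needle points up the slope and swings left and right (console's y)
- index_mark (a point): Where the needle's tip must stand: just inside the point of the set index, a black flag 8 mm wide on the outer rim of the meter's scale, 68 mm from the needle's pivot. It keeps still. x points outward from the pivot, y across to the left. The needle is on the index when its tip is within 3 mm of this point along y
- bottle: Loose screw-cap bottle, 57 mm wide, 112 mm tall, standing to the right of the instrument; origin at the centre of its underside. Bystander
- vial: Loose small screw-cap vial, 36 mm wide, 72 mm tall, standing to the left of the instrument; origin at the centre of its underside. Bystander
- driver: Loose small screwdriver, 156 mm long, 21 mm high, lying to the left in front of the instrument; origin under its middle. Bystander

How it is judged:
By the outcome, as a careful person would: the job done as asked, in the order asked, and still so for the second after the job is handed in, with the robot touching nothing.
It also fails if it takes over 59 s, if anything falls off the work surface, if the arm or the gripper's body presses on something with over 40 N, if the wrist force passes 120 N, or if a joint passes its speed limit or range.

## Robot

A 7-joint arm with a two-finger parallel gripper is mounted at the origin on the work surface; the furniture and walls round the work are solid. World frame = base frame: x ahead of the robot, y to its left, z up, the work surface at z = 0. Lengths are in m, angles in rad, forces in N, time in s.
With the tool pointing down it reaches from about 0.4 to 0.85 m from the base axis. Payload 10.4 kg.
Tool frame: the origin (TCP) lies midway between the tips of the shut fingers; the grasp point (between the pads) lies 19 mm behind it; z points along the fingers, y is the line along which they close (so a half turn about z gives the same grasp; the last joint's range is limited). The gripper opens to 87 mm and grips with 3 to 60 N. Pads are 19 mm wide; open, the fingers measure 117 mm over their backs; the gripper's body (75 mm by 190 mm) begins 51 mm behind the grasp point.
Start: joints at [-1.347, 0.332, -0.065, 1.46, 0.022, 1.35, -0.088], TCP at [0.153, 0.606, 0.223] pointing down, gripper open.
Joint ranges: [-2.6, 2.6], [-0.5, 2.12], [-1.47, 1.34], [0.16, 2.42], [-1.27, 4.41], [0.06, 2.06], [-2.6, 2.6]. Speed limits (rad/s): [2.22, 2.22, 2.79, 2.79, 3.14, 3.14, 3.14].

## Interface

Orientations are given as a unit quaternion [x, y, z, w].
In Python, from bench import r gives the robot as it stands.
- The arm moves only by the tool apply_moves, never from a script. Its argument "steps" is a list of rows, each a list of 7 numbers: the turn, a rotation vector about the tool's x, y, z in rad, then the shift along the tool's x, y, z in mm, then the opening, from -1 (shut) to 1 (fully open). In form: [[ax, ay, az, x, y, z, claw], ...]. A call has 1 to 20 rows; each row is the pose to reach, as a shift and turn from the pose commanded when the call began, along the tool's axes at that moment; what a row does not reach only later rows make up. A row lasts 1/12 s, in which the tool goes at most 41.7 mm and 7.16 degrees, less where a joint would pass 70% of its speed; a pose out of reach is approached as far as the arm can. A call with a gripper value outside its range is refused whole. The fingers move at their own pace and stop on an object; "force" is the grip in N (left out, the last holds). Time passes only in rows, so rows that repeat a pose let the fingers close. It gives the time, the measured TCP pose, the force, the opening and the grip force at its end, in the units of the state.
- r.read_state(): the state, without advancing time (a new reading comes with each control period).
- r.camera(name): name is "scene" or "top" or "wrist"; returns a dict with "pixels" (480x640x3 uint8, red, green, blue), "z_map" (480x640 float32, m along the optical axis (not along the pixel's ray), 0 where there is no reading), "fovy" (degrees; the focal length in pixels is half the picture's height over the tangent of half this angle, whatever the lens; pixels are square), "cx", "cy" (the principal point, pixels), "position" and "orientation" of the camera in the world. Camera axes: x right, y down, z forward; pixel columns grow to the right and rows downward; lengths in m; the calibration is good to about 2 mm. A picture is of the moment at which its call begins.
- r.close_job(): hands the job in; it is judged then, once.
The state is a dict: "time": time; "joint_positions": joint angles; "joint_vel": joint speeds; "joint_torque": joint torques, N m; "ee_pos": TCP position; "eef_rot": TCP orientation; "ft_force": force on the tool from outside, world axes, zero at the start; "torque": the same for the moment, N m; "width": finger opening in m; "grip_force": force on a finger pad.
Only numpy, scipy, OpenCV 4.12 (cv2) and the standard library are available. Lean on these libraries where they do the work, as an engineer would, in place of code of your own. Each camera call takes 0.05 s, during which the arm holds its last target. There are 200 camera calls.

## Working session

There is one attempt and no reset: what is moved stays moved. The work goes in short steps, Python scripts to look and compute and a tool call to move; the robot and the scene stay as the last step left them, time stands still between calls to the robot, and variables do not carry over. Pictures are saved under pics/ and viewed, at most 10 in all, crops included, and the job is handed in when it is done.

Besides the shell and the picture viewer there is one more tool, called after ">>>" in YAML: its name, and indented under it one key for each argument. apply_moves: Moves the arm, as the interface text tells. Its arguments: {"type":"object","properties":{"steps":{"type":"array","items":{"type":"array","items":{"type":"number"}}},"force":{"type":"number"}},"required":["steps"]}

```bash
ls; mkdir -p pics; cat > h.py <<'E'
import numpy as np, cv2
from bench import r
from scipy.spatial.transform import Rotation as R
def K(c):
    f=c["pixels"].shape[0]/2/np.tan(np.radians(c["fovy"])/2); return f,c["cx"],c["cy"]
def cloud(c):
    f,cx,cy=K(c); z=c["z_map"]; v,u=np.mgrid[:z.shape[0],:z.shape[1]]
    p=np.stack([(u-cx)/f*z,(v-cy)/f*z,z],-1)
    return p@R.from_quat(c["orientation"]).as_matrix().T+c["position"]
def save(c,n): cv2.imwrite("pics/"+n,c["pixels"][...,::-1])
E
python3 - <<'E'
from h import *
s=r.read_state(); print({k:np.round(v,3) for k,v in s.items()})
for n in("scene","top"):
    c=r.camera(n); save(c,n+"0.png"); print(n,c["position"],c["orientation"],c["fovy"],c["cx"],c["cy"]); np.savez("pics/"+n,**c)
E
```

```text
pics
{'time': np.float64(0.0), 'joint_positions': array([-1.347,  0.333, -0.065,  1.461,  0.022,  1.35 , -0.089]), 'joint_vel': array([-0.   , -0.001,  0.001,  0.002, -0.   , -0.   ,  0.002]), 'joint_torque': array([-1.0000e-03, -6.2325e+01,  2.4000e-02, -3.8992e+01, -6.1000e-02,
        4.0000e-02,  0.0000e+00]), 'ee_pos': array([0.153, 0.606, 0.222]), 'eef_rot': array([ 0.123,  0.992, -0.001, -0.   ]), 'ft_force': array([ 0.922, -0.634, -1.541]), 'torque': array([-0.001, -0.023,  0.003]), 'grip_force': np.float64(0.0), 'width': np.float64(0.087)}
scene [0.62823067 0.76604677 0.84305452] [ 0.0198915   0.91905844 -0.39313279 -0.01955791] 54.84825862537815 320.6300945151122 238.0001197127086
top [0.29949333 0.01167818 1.4683856 ] [-0.69880309  0.7093141  -0.0667835   0.0639352 ] 43.30157355799288 311.8520840495417 238.67609341194367
```

View pics/scene0.png

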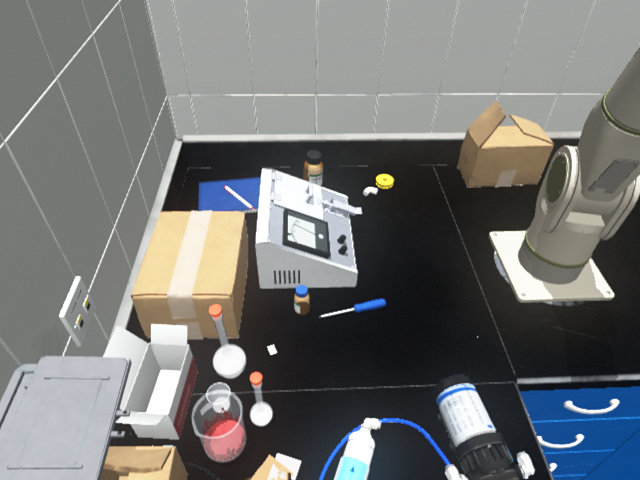

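View pics/top0.png

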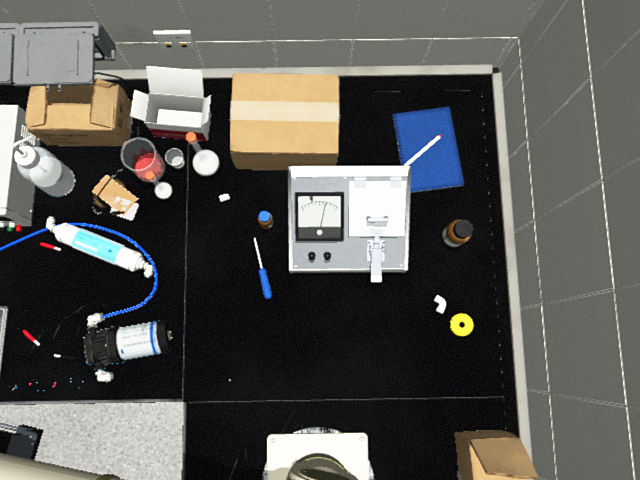

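The scene picture shows the instrument at about (305,230) with the meter, the terminals and the latch facing the robot. The vial is at (302,300), the driver at (355,308) and the bottle behind at (315,168). In the top picture the console spans (289–409, 166–272), the lever is near (376,260), the handle at (377,218), and the needle at about (322,215) with the index flag near (311,197).

```bash
cat > m.py <<'E'
from h import *
c=dict(np.load("pics/top.npz")); P=cloud(c)
img=c["pixels"]
m=np.zeros((480,640),bool); m[160:280,280:415]=1
n0=np.array([-.423,0,.906])
# panel plane: bare panel left of/below the meter & around
Q=P[250:268,292:365].reshape(-1,3); 
Q=np.vstack([Q,P[175:190,300:340].reshape(-1,3)])
for _ in range(6):
    ce=np.median(Q,0) if _==0 else Q.mean(0); n=np.linalg.svd(Q-Q.mean(0),full_matrices=False)[2][2]; n*=np.sign(n[2]); d=(Q-Q.mean(0))@n; Q=Q[abs(d-np.median(d))<max(.0025,.7*d.std())]
print("n",n,"n pts",len(Q),"slope",np.degrees(np.arccos(n[2])),"yaw",np.degrees(np.arctan2(-n[1],-n[0])))
d=(P-Q.mean(0))@n
pm=m&(abs(d)<.004)&(P[...,2]>.04)
con=m&(P[...,2]>.045)&(P[...,2]<.2)
rect=cv2.minAreaRect(P[con][:,:2].astype(np.float32)); print("console rect",rect)
rect=cv2.minAreaRect(P[pm][:,:2].astype(np.float32)); print("panel rect",rect,"z",P[pm][:,2].min(),P[pm][:,2].max())
for lo,hi in((.004,.011),(.011,.02),(.02,.03),(.03,.045)):
    k=(m&(d>lo)&(d<hi)).astype(np.uint8)
    N,L,S,C=cv2.connectedComponentsWithStats(k)
    for i in range(1,N):
        if S[i,4]>15: q=P[L==i]; print(lo,S[i],q.min(0).round(3),q.max(0).round(3),q.mean(0).round(3))
cv2.imwrite("pics/topcrop.png",cv2.resize(img[160:285,280:415,::-1],None,fx=4.4,fy=4.4,interpolation=cv2.INTER_CUBIC))
E
python3 m.py
```

```text
n [ 0.13474277 -0.9893408   0.05521933] n pts 80 slope 86.83455542538432 yaw 97.75565156148656
console rect ((0.6065306067466736, -0.06929555535316467), (0.2999558746814728, 0.2841644287109375), 89.3427963256836)
panel rect ((0.5232170820236206, -0.020505420863628387), (0.05120331794023514, 0.44914427399635315), 88.31767272949219) z 0.04031065525909061 1.4683855986536682
0.004 [316 160  22 120 366] [ 0.473 -0.056 -0.005] [ 0.749 -0.009  0.156] [ 0.6   -0.031  0.103]
0.011 [319 160  23 120 472] [ 0.473 -0.066 -0.005] [ 0.749 -0.016  0.154] [ 0.599 -0.039  0.103]
0.02 [323 160  23 120 525] [ 0.473 -0.076 -0.008] [ 0.748 -0.025  0.158] [ 0.6   -0.049  0.103]
0.03 [327 160  25 120 778] [ 0.472 -0.091 -0.007] [ 0.748 -0.035  0.159] [ 0.599 -0.062  0.102]
```

```bash
python3 - <<'E'
from h import *
# bystanders from top: points above table near console
c=dict(np.load("pics/top.npz")); P=cloud(c)
for nm,(u0,v0,u1,v1) in dict(bottle=(435,215,480,255),vial=(250,205,280,235),driver=(245,235,280,305),box=(225,70,345,172)).items():
    q=P[v0:v1,u0:u1].reshape(-1,3); q=q[q[:,2]>.01]; print(nm,q.min(0).round(3),q.max(0).round(3))
E
```

```text
bottle [ 0.299 -0.371  0.01 ] [0.603 0.012 1.468]
vial [0.299 0.012 0.011] [0.632 0.133 1.468]
driver [0.299 0.012 0.01 ] [0.576 0.146 1.468]
box [ 0.299 -0.085  0.01 ] [0.977 0.22  1.468]
```

View pics/topcrop.png

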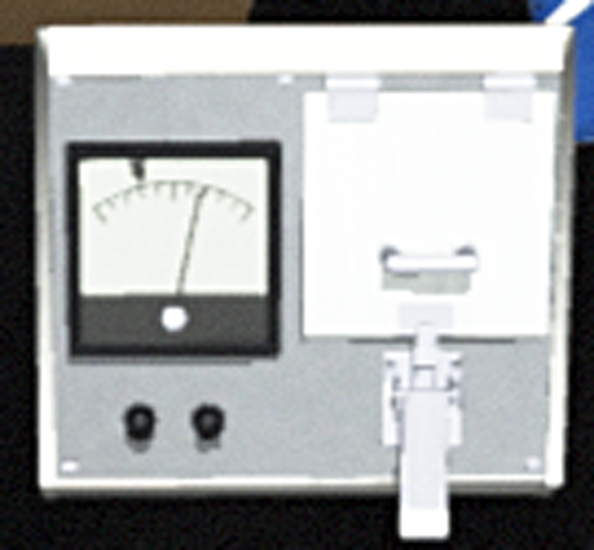

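The crop shows the cover at (303–550, 92–337), the handle at (430,262), and the lever with its tab down to (425,530). The needle runs from (173,318) to (203,188), and the index flag is at (139,172). The plane fit was spoiled by zero-depth pixels, so I'm redoing it.

```bash
cat > m.py <<'E'
from h import *
c=dict(np.load("pics/top.npz")); P=cloud(c); ok=c["z_map"]>0
n0=np.array([-.423,0,.906])
m=np.zeros((480,640),bool); m[160:285,280:415]=1; m&=ok
d0=P@n0; pan=np.zeros_like(m); pan[255:268,292:365]=1; pan[178:190,294:345]=1; pan&=ok
Q=P[pan]; md=np.median(Q@n0); Q=Q[abs(Q@n0-md)<.006]
n=np.linalg.svd(Q-Q.mean(0),full_matrices=False)[2][2]; n*=np.sign(n[2])
print("n",n.round(3),len(Q),"slope",np.degrees(np.arccos(n[2])),"yaw",np.degrees(np.arctan2(-n[1],-n[0])))
con=m&(P[...,2]>.045)&(P[...,2]<.2); con[272:]=0
print("con",cv2.minAreaRect(P[con][:,:2].astype(np.float32)),P[con].min(0),P[con].max(0))
d=(P-Q.mean(0))@n0
for lo,hi in((-.003,.003),(.004,.011),(.011,.02),(.02,.03),(.03,.05)):
    k=(m&(d>lo)&(d<hi)&(P[...,2]>.02)).astype(np.uint8)
    N,L,S,C=cv2.connectedComponentsWithStats(k)
    for i in range(1,N):
        if S[i,4]>12: q=P[L==i]; print(lo,S[i],q.min(0).round(3),q.max(0).round(3),q.mean(0).round(3))
for nm,(u0,v0,u1,v1) in dict(bottle=(435,215,480,255),vial=(250,205,280,235),driver=(245,235,280,305),box=(225,70,345,165)).items():
    q=P[v0:v1,u0:u1].reshape(-1,3); q=q[(q[:,2]>.01)&(q[:,2]<1)]; print(nm,q.min(0).round(3),q.max(0).round(3))
# world xy of crop features on panel plane: ray-cast; edges
f,cx,cy=K(c); RR=R.from_quat(c["orientation"]).as_matrix()
def cast(uc,vc,h):  # crop pix -> height h above panel
    u=280+uc/4.4; v=160+vc/4.4; w=RR@np.array([(u-cx)/f,(v-cy)/f,1]); o=c["position"]; t=(Q.mean(0)+h*n0-o)@n0/(w@n0); return (o+t*w).round(4)
for nm,a in dict(handle=(430,263,.033),coverNL=(303,337,.006),coverFL=(305,93,.006),coverNR=(550,335,.006),leverL=(402,400,.0215),leverR=(449,400,.0215),tabend=(424,535,.02),pivotN=(173,318,.01),tip=(203,188,.01),idx=(140,182,.01),panNL=(45,487,0),panNR=(560,487,0)).items(): print(nm,cast(*a))
E
python3 m.py
```

```text
n [-0.424  0.002  0.906] 1442 slope 25.058961991804917 yaw -0.2979827629846139
con ((0.6152057647705078, -0.06932836771011353), (0.30078980326652527, 0.26590919494628906), 89.13440704345703) [ 0.48098132 -0.22020146  0.0451527 ] [0.75020339 0.07904492 0.16028841]
-0.003 [ 288  166  123  104 3347] [ 0.49  -0.22   0.052] [0.711 0.059 0.158] [ 0.597 -0.044  0.104]
-0.003 [404 193   6  10  23] [ 0.635 -0.219  0.118] [ 0.653 -0.208  0.131] [ 0.645 -0.213  0.126]
-0.003 [378 219  30  51 610] [ 0.488 -0.218  0.051] [ 0.599 -0.15   0.105] [ 0.529 -0.188  0.072]
0.004 [ 348  173   62   65 2218] [ 0.559 -0.219  0.091] [ 0.694 -0.079  0.157] [ 0.624 -0.145  0.125]
0.004 [405 172   6  16  35] [ 0.664 -0.22   0.143] [ 0.695 -0.208  0.156] [ 0.682 -0.215  0.15 ]
0.004 [294 189  25   5  34] [ 0.653 -0.011  0.137] [0.663 0.043 0.143] [0.656 0.018 0.14 ]
0.004 [288 213   3  13  22] [0.588 0.053 0.105] [0.613 0.059 0.118] [0.601 0.057 0.113]
0.004 [405 219   4  19  39] [ 0.557 -0.218  0.092] [ 0.597 -0.211  0.112] [ 0.578 -0.215  0.101]
0.004 [403 259   4  11  19] [ 0.488 -0.216  0.057] [ 0.51  -0.209
[... 2133 characters left out ...]
1  ] [ 0.497 -0.143  0.083]
0.03 [367 217  22   5  88] [ 0.584 -0.168  0.135] [ 0.596 -0.12   0.149] [ 0.59  -0.143  0.142]
bottle [ 0.532 -0.371  0.01 ] [ 0.603 -0.314  0.121]
vial [0.601 0.1   0.011] [0.632 0.133 0.078]
driver [0.428 0.106 0.01 ] [0.576 0.146 0.028]
box [ 0.743 -0.085  0.01 ] [0.977 0.22  0.158]
handle [ 0.59   -0.1448  0.1368]
coverNL [ 0.5606 -0.0816  0.0933]
coverFL [ 0.6779 -0.0823  0.148 ]
coverNR [ 0.5599 -0.2118  0.0929]
leverL [ 0.5261 -0.1325  0.0943]
leverR [ 0.5258 -0.1572  0.0941]
tabend [ 0.4587 -0.1453  0.0611]
pivotN [ 0.5701 -0.0132  0.1021]
tip [ 0.6326 -0.0294  0.1313]
idx [0.6359 0.0031 0.1328]
panNL [0.4885 0.0561 0.053 ]
panNR [ 0.4846 -0.2203  0.0512]
```

```bash
cat >> h.py <<'E'
U=np.array([.9063,-.0127,.4226]); N=np.array([-.4226,.0059,.9063]); Y=np.array([.014,.9999,0.])
O=np.array([.5875,-.145,.101])   # panel point at mid slope on the latch/knob line
def pw(s,h,y=0.): return O+s*U+h*N+y*Y     # panel coords -> world
def rot(p=25.,a=0.):  # pitch of tool z forward from down (deg), twist a (deg) about tool z
    p=np.radians(p); M=np.array([[-np.cos(p),0,np.sin(p)],[0,1,0],[-np.sin(p),0,-np.cos(p)]])
    return R.from_euler('z',-.8,degrees=True)*R.from_matrix(M)*R.from_euler('z',a,degrees=True)
def rows(wps):
    s=r.read_state(); R0=R.from_quat(s["eef_rot"])
    for p,q in wps:
        rv=(R0.inv()*q).as_rotvec(); t=R0.inv().apply(np.array(p)-s["ee_pos"])*1e3
        print(rv.round(3).tolist(), t.round(1).tolist())
def st():
    s=r.read_state(); d=s["ee_pos"]-O
    print("t",round(float(s["time"]),2),"pos",s["ee_pos"].round(4),"s,h,y mm",np.round([d@U*1e3,d@N*1e3,d@Y*1e3],1),"w",round(float(s["width"]),4),"F",s["ft_force"].round(1),"q",s["joint_positions"].round(2))
E
python3 - <<'E'
from h import *
rows([((.36,.30,.30),rot(10)),(pw(-.114,.13),rot())])
E
```

```text
[-0.022, -0.174, -0.232] [-275.8, -245.9, -77.8]
[-0.052, -0.434, -0.229] [-451.1, -658.3, 52.0]
```

>>> apply_moves:
  steps:
    - [-0.022,-0.174,-0.232,-276,-246,-78,0.0]
    - [-0.022,-0.174,-0.232,-276,-246,-78,0.0]
    - [-0.022,-0.174,-0.232,-276,-246,-78,0.0]
    - [-0.022,-0.174,-0.232,-276,-246,-78,0.0]
    - [-0.022,-0.174,-0.232,-276,-246,-78,0.0]
    - [-0.022,-0.174,-0.232,-276,-246,-78,0.0]
    - [-0.022,-0.174,-0.232,-276,-246,-78,0.0]
    - [-0.052,-0.434,-0.229,-451,-658,52,0.0]
    - [-0.052,-0.434,-0.229,-451,-658,52,0.0]
    - [-0.052,-0.434,-0.229,-451,-658,52,0.0]
    - [-0.052,-0.434,-0.229,-451,-658,52,0.0]
    - [-0.052,-0.434,-0.229,-451,-658,52,0.0]
    - [-0.052,-0.434,-0.229,-451,-658,52,0.0]
    - [-0.052,-0.434,-0.229,-451,-658,52,0.0]
    - [-0.052,-0.434,-0.229,-451,-658,52,0.0]
    - [-0.052,-0.434,-0.229,-451,-658,52,0.0]
    - [-0.052,-0.434,-0.229,-451,-658,52,0.0]
    - [-0.052,-0.434,-0.229,-451,-658,52,0.0]
    - [-0.052,-0.434,-0.229,-451,-658,52,0.0]
    - [-0.052,-0.434,-0.229,-451,-658,52,0.0]
  force: 20

```text
time: 1.77
ee_pos: [0.4098, -0.0136, 0.1959]
eef_rot: [0.009, 0.976, -0.002, 0.217]
ft_force: [1.4, -0.9, 0.3]
width: 0.0433
grip_force: 0.0
```

```bash
python3 - <<'E'
from h import *
st(); c=r.camera("wrist"); save(c,"w1.png"); np.savez("pics/w1",**c); st()
rows([(pw(-.114,.13),rot()),(pw(-.114,.008),rot())])
E
```

```text
t 1.77 pos [ 0.4098 -0.0136  0.1959] s,h,y mm [-122.6  161.9  128.9] w 0.0433 F [ 1.4 -0.9  0.3] q [-0.02 -0.49 -0.08  2.35  0.02  0.84  1.44]
t 1.82 pos [ 0.4091 -0.0207  0.1936] s,h,y mm [-124.2  160.1  121.8] w 0.0436 F [-2.  -7.4 -3.3] q [-0.03 -0.48 -0.06  2.35  0.02  0.84  1.45]
[-0.004, -0.002, -0.01] [-11.4, -121.6, 30.6]
[-0.004, -0.002, -0.01] [-11.6, -121.0, 152.6]
```

View pics/w1.png

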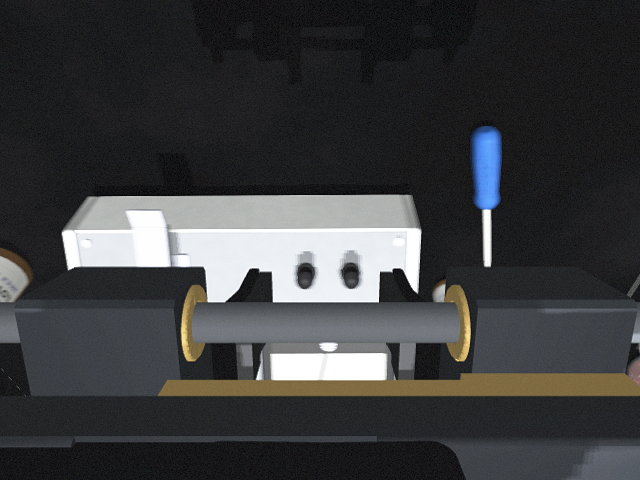

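The wrist view shows the lever tab at (150,240), the terminals at (305,275) and (350,275), and the driver to the right. Joints 2 and 4 are near their limits at this pitch, so I'll hold the tool closer to vertical for the latch.

```bash
python3 - <<'E'
from h import *
Q=rot(5); z=Q.apply([0,0,1])
def lev(b,d=.0085): return pw(-.0577-.056*np.cos(b),.0165+.056*np.sin(b))+d*z
rows([(lev(0)+[0,0,.10],Q),(lev(0)+[0,0,.04],Q),(lev(0),Q)]); print(lev(0))
E
```

```text
[-0.003, 0.347, -0.01] [-51.1, -121.0, 61.4]
[-0.003, 0.347, -0.01] [-25.8, -121.1, 115.8]
[-0.003, 0.347, -0.01] [-9.0, -121.1, 152.1]
[ 0.47822154 -0.143469    0.05943668]
```

>>> apply_moves:
  steps:
    - [-0.003,0.347,-0.01,-51,-121,61,0.0]
    - [-0.003,0.347,-0.01,-51,-121,61,0.0]
    - [-0.003,0.347,-0.01,-51,-121,61,0.0]
    - [-0.003,0.347,-0.01,-51,-121,61,0.0]
    - [-0.003,0.347,-0.01,-51,-121,61,0.0]
    - [-0.003,0.347,-0.01,-51,-121,61,0.0]
    - [-0.003,0.347,-0.01,-26,-121,116,0.0]
    - [-0.003,0.347,-0.01,-26,-121,116,0.0]
    - [-0.003,0.347,-0.01,-26,-121,116,0.0]
    - [-0.003,0.347,-0.01,-26,-121,116,0.0]

```text
time: 2.65
ee_pos: [0.4799, -0.1311, 0.1019]
eef_rot: [0.001, 0.999, 0.001, 0.044]
ft_force: [-0.1, -0.4, 1.4]
width: 0.0435
grip_force: 0.0
```

```bash
python3 - <<'E'
from h import *
st(); c=r.camera("wrist"); save(c,"w2.png"); np.savez("pics/w2",**c)
P=cloud(c); m=(c["z_map"]>0)&(P[...,0]<.48)&(P[...,0]>.44)&(P[...,2]>.05)&(P[...,2]<.085)&(abs(P[...,1]+.145)<.05); q=P[m]; print(len(q), np.percentile(q,[2,50,98],axis=0).round(4) if len(q) else '')
Q=rot(5); z=Q.apply([0,0,1])
def lev(b,d=.0085): return pw(-.0577-.056*np.cos(b),.0165+.056*np.sin(b))+d*z
rows([(lev(0)+[0,0,.04],Q),(lev(0),Q)])
E
```

```text
t 2.65 pos [ 0.4799 -0.1311  0.1019] s,h,y mm [-97.3  46.4  12.4] w 0.0435 F [-0.1 -0.4  1.4] q [ 0.01  0.1   0.18  2.02 -0.04  0.94  1.79]
2304 [[ 0.4588 -0.1554  0.0685]
 [ 0.4695 -0.144   0.0701]
 [ 0.4796 -0.1328  0.0733]]
[0.003, 0.004, 0.011] [3.0, -12.1, 3.4]
[0.003, 0.004, 0.011] [6.7, -12.1, 43.2]
```

View pics/w2.png

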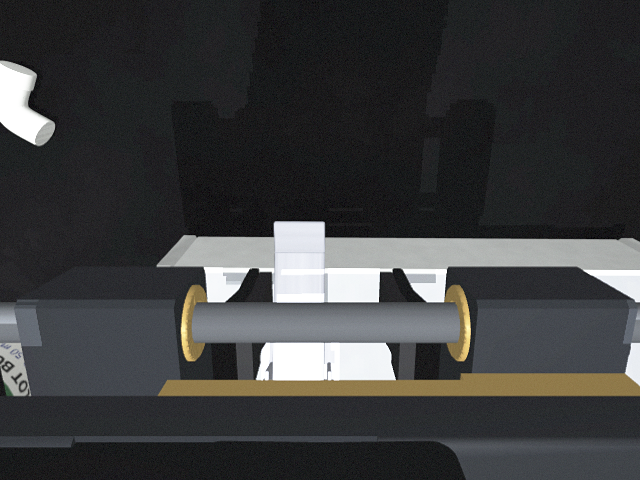

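The lever tab sits between the fingers, offset to (300,250); its centre is at y = -0.144 and its top at about z = 0.070. Next I descend and close.

>>> apply_moves:
  steps:
    - [0.003,0.004,0.011,3,-13,3,0.0]
    - [0.003,0.004,0.011,3,-13,3,0.0]
    - [0.003,0.004,0.011,7,-13,30,0.0]
    - [0.003,0.004,0.011,7,-13,43,0.0]
    - [0.003,0.004,0.011,7,-13,43,0.0]
    - [0.003,0.004,0.011,7,-13,43,0.0]
    - [0.003,0.004,0.011,7,-13,43,-1]
    - [0.003,0.004,0.011,7,-13,43,-1]
    - [0.003,0.004,0.011,7,-13,43,-1]
    - [0.003,0.004,0.011,7,-13,43,-1]
    - [0.003,0.004,0.011,7,-13,43,-1]
  force: 20

```text
time: 3.62
ee_pos: [0.478, -0.1437, 0.0588]
eef_rot: [0.007, 0.999, 0.0, 0.043]
ft_force: [-2.5, 6.1, 4.8]
width: 0.0232
grip_force: 20.0
```

```bash
python3 - <<'E'
from h import *
st()
Q=rot(5); z=Q.apply([0,0,1])
def lev(b,d=.0085): return pw(-.0577-.056*np.cos(b),.0165+.056*np.sin(b),.001)+d*z
rows([(lev(b),Q) for b in np.r_[0:1.61:.2]]+[(lev(1.6)+[0,0,.1],Q)])
E
```

```text
t 3.62 pos [ 0.478  -0.1437  0.0588] s,h,y mm [-117.1    8.    -0.2] w 0.0232 F [-2.5  6.1  4.8] q [ 0.03  0.16  0.19  2.05 -0.07  0.85  1.82]
[0.001, -0.001, 0.0] [-0.2, 1.2, -0.6]
[0.001, -0.001, 0.0] [2.5, 1.2, -11.4]
[0.001, -0.001, 0.0] [3.1, 1.2, -22.6]
[0.001, -0.001, 0.0] [1.4, 1.3, -33.7]
[0.001, -0.001, 0.0] [-2.4, 1.3, -44.2]
[0.001, -0.001, 0.0] [-8.2, 1.3, -53.7]
[0.001, -0.001, 0.0] [-15.9, 1.3, -61.9]
[0.001, -0.001, 0.0] [-25.0, 1.3, -68.4]
[0.001, -0.001, 0.0] [-35.2, 1.3, -73.0]
[0.001, -0.001, 0.0] [-43.7, 1.4, -172.6]
```

>>> apply_moves:
  steps:
    - [0,0,0,2,1,-6,-1]
    - [0,0,0,2.5,1,-11,-1]
    - [0,0,0,3,1,-22,-1]
    - [0,0,0,1.5,1,-34,-1]
    - [0,0,0,-2.5,1,-44,-1]
    - [0,0,0,-8,1,-54,-1]
    - [0,0,0,-16,1,-62,-1]
    - [0,0,0,-25,1,-68,-1]
    - [0,0,0,-35,1,-73,-1]
    - [0,0,0,-35,1,-73,-1]
    - [0,0,0,-35,1,-73,0.1]
    - [0,0,0,-35,1,-73,0.1]
    - [0,0,0,-35,1,-73,0.1]
    - [0,0,0,-35,1,-110,0.1]
    - [0,0,0,-35,1,-150,0.1]
    - [0,0,0,-35,1,-185,0.1]
    - [0,0,0,-35,1,-185,0.1]

```text
time: 5.03
ee_pos: [0.4989, -0.1456, 0.2529]
eef_rot: [0.008, 0.999, -0.001, 0.048]
ft_force: [0.8, -1.1, 0.8]
width: 0.0473
grip_force: 0.0
```

```bash
python3 - <<'E'
from h import *
st(); c=r.camera("top"); np.savez("pics/top2",**c); P=cloud(c); ok=c["z_map"]>0
d=P-O; s,h,y=d@U,d@N,d@Y
m=ok&(abs(y)<.02)&(h>.04)&(h<.12)&(s>-.12)&(s<-.02); q=np.c_[s[m],h[m],y[m]]; print("lever",len(q),q.min(0),q.max(0)) if len(q) else print("none")
m=ok&(abs(y)<.03)&(h>.024)&(h<.05)&(s>-.0)&(s<.06); q=np.c_[s[m],h[m],y[m]]; print("handle",len(q),np.percentile(q,[5,50,95],axis=0).round(4))
v,u=np.nonzero(m); print(u.mean(),v.mean())
# grasp rows: bar centre at s=.0135,h=.030 ; closing along u -> twist 90
cv2.imwrite("pics/t2.png",cv2.resize(c["pixels"][150:290,270:430,::-1],None,fx=4,fy=4))
E
```

```text
t 5.03 pos [ 0.4989 -0.1456  0.2529] s,h,y mm [-16.1 175.1  -1.8] w 0.0473 F [ 0.8 -1.1  0.8] q [ 0.01  0.    0.2   1.78 -0.02  1.26  1.77]
none
handle 60 [[ 0.015   0.0303 -0.0044]
 [ 0.0196  0.0348  0.0104]
 [ 0.0225  0.0393  0.0242]]
373.5833333333333 219.38333333333333
```

View pics/t2.png

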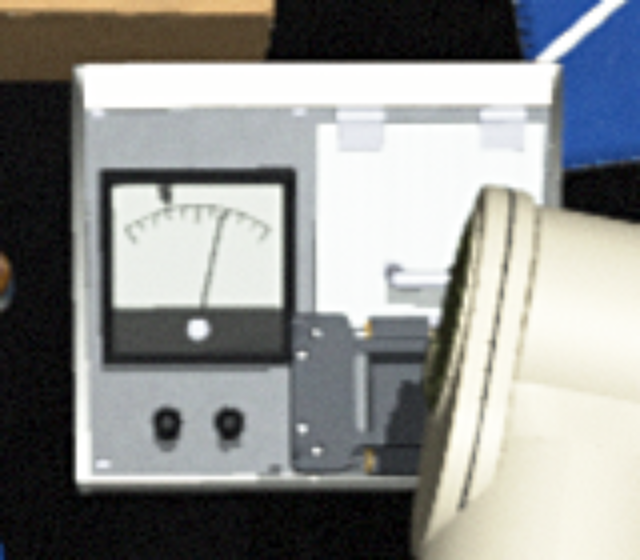

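The top view shows the arm covering the latch; the handle is visible at about (400,272) in the crop. I'll check the lever with the scene camera and plan the handle grasp.

```bash
python3 - <<'E'
from h import *
st(); c=r.camera("scene"); P=cloud(c); ok=c["z_map"]>0
d=P-O; s,h,y=d@U,d@N,d@Y
m=ok&(abs(y)<.02)&(h>.025)&(h<.1)&(s>-.14)&(s<-.02); q=np.c_[s[m],h[m],y[m]]
print("lever",len(q),np.percentile(q,[3,50,97],axis=0).round(4) if len(q) else'')
for a in np.arange(.03,.1,.01):
    k=abs(q[:,1]-a)<.005
    if k.any(): print(a.round(2),np.median(q[k,0]).round(4))
m=ok&(abs(y)<.03)&(h>.024)&(h<.05)&(s>-.0)&(s<.06); q=np.c_[s[m],h[m],y[m]]; print("handle",len(q),np.percentile(q,[3,50,97],axis=0).round(4))
w=dict(np.load("pics/w2.npz")); p=np.array([.4799,-.1311,.1019]); print("wristcam in tool", rot(5).inv().apply(w["position"]-p))
for pt in (25,10):
  Q=rot(pt,-90); z=Q.apply([0,0,1]); g=pw(.0185,.030)+.010*z
  print(g); rows([(g-.07*z,Q),(g,Q)])
E
```

```text
t 5.08 pos [ 0.4982 -0.1452  0.2495] s,h,y mm [-18.2 172.3  -1.4] w 0.0478 F [ 0.3  0.5 -0.5] q [ 0.01  0.01  0.2   1.78 -0.02  1.26  1.77]
lever 130 [[-0.0541  0.0272 -0.0102]
 [-0.0454  0.056   0.0112]
 [-0.0321  0.0882  0.0153]]
0.03 -0.0494
0.04 -0.0471
0.05 -0.0446
0.06 -0.0432
0.07 -0.0443
0.08 -0.0405
0.09 -0.0317
handle 61 [[ 0.0156  0.0254 -0.0176]
 [ 0.0219  0.0341  0.0082]
 [ 0.0253  0.0375  0.0268]]
wristcam in tool [ 0.06884108 -0.00173098 -0.16188599]
[ 0.59581432 -0.14511696  0.12694402]
[0.272, -0.274, -1.555] [-63.8, 1.2, 62.5]
[0.272, -0.274, -1.555] [-87.6, 1.3, 128.3]
[ 0.59332486 -0.1450822   0.12615902]
[0.067, -0.069, -1.571] [-79.1, 1.2, 59.1]
[0.067, -0.069, -1.571] [-85.1, 1.3, 128.8]
```

The lever stands open, leaning about 10° upslope. I'll grip the bow handle across its 50 mm width (closing along y), so that the cover pivots about the closing axis.

```bash
cat >> h.py <<'E'
def hand(th,d=.010,H=np.array([.1075,.003]),e=.024,L=.0875):  # handle grip at cover angle th; TCP d beyond
    return H+np.array([-L*np.cos(th)+e*np.sin(th), L*np.sin(th)+e*np.cos(th)])
E
python3 - <<'E'
from h import *
Q=rot(15); z=Q.apply([0,0,1]); g=pw(*hand(0),.001)+.010*z
rows([(g-.06*z,Q),(g,Q)])
E
```

```text
[-0.001, -0.173, -0.001] [-78.0, 2.3, 71.9]
[-0.001, -0.173, -0.001] [-88.4, 2.3, 131.0]
```

>>> apply_moves:
  steps:
    - [0,-0.173,0,-40,2,20,0.6]
    - [0,-0.173,0,-78,2,50,0.6]
    - [0,-0.173,0,-78,2,72,0.6]
    - [0,-0.173,0,-78,2,72,0.6]
    - [0,-0.173,0,-83,2,101,0.6]
    - [0,-0.173,0,-88,2,131,0.6]
    - [0,-0.173,0,-88,2,131,0.6]
    - [0,-0.173,0,-88,2,131,0.6]
    - [0,-0.173,0,-88,2,131,-1]
    - [0,-0.173,0,-88,2,131,-1]
    - [0,-0.173,0,-88,2,131,-1]
    - [0,-0.173,0,-88,2,131,-1]
  force: 30

```text
time: 6.13
ee_pos: [0.5959, -0.144, 0.1238]
eef_rot: [0.007, 0.992, -0.001, 0.13]
ft_force: [-0.5, -8.1, 2.2]
width: 0.0508
grip_force: 5.3
```

```bash
python3 - <<'E'
from h import *
st()
W=[]
for k,th in enumerate(np.linspace(0,1.85,13)):
    Q=rot(15-14*k/12); W.append((pw(*hand(th),.001)+.010*Q.apply([0,0,1]),Q))
rows(W)
E
```

```text
t 6.13 pos [ 0.5959 -0.144   0.1238] s,h,y mm [17.3 17.1  1.1] w 0.0508 F [-0.5 -8.1  2.2] q [ 0.02  0.2   0.19  1.87 -0.12  0.82  1.82]
[-0.001, -0.002, -0.001] [-1.0, -0.1, -0.2]
[-0.001, 0.019, -0.001] [-3.1, -0.1, -14.0]
[-0.001, 0.039, -0.001] [-7.4, -0.2, -27.2]
[-0.001, 0.059, -0.001] [-13.6, -0.2, -39.7]
[-0.001, 0.08, -0.001] [-21.6, -0.2, -51.0]
[-0.001, 0.1, -0.001] [-31.3, -0.2, -60.9]
[-0.001, 0.121, -0.001] [-42.4, -0.2, -69.1]
[-0.001, 0.141, -0.001] [-54.6, -0.2, -75.6]
[-0.001, 0.161, -0.001] [-67.6, -0.2, -80.0]
[-0.001, 0.182, -0.001] [-81.2, -0.2, -82.4]
[-0.001, 0.202, -0.001] [-95.0, -0.2, -82.7]
[-0.001, 0.222, -0.001] [-108.6, -0.1, -80.8]
[-0.001, 0.243, -0.001] [-121.8, -0.1, -76.8]
```

>>> apply_moves:
  steps:
    - [0,0,0,0,0,0,-1]
    - [0,0,0,0,0,0,-1]
    - [0,0.019,0,-3,0,-14,-1]
    - [0,0.039,0,-7.5,0,-27,-1]
    - [0,0.059,0,-13.5,0,-40,-1]
    - [0,0.08,0,-21.5,0,-51,-1]
    - [0,0.1,0,-31,0,-61,-1]
    - [0,0.121,0,-42.5,0,-69,-1]
    - [0,0.141,0,-54.5,0,-75.5,-1]
    - [0,0.161,0,-67.5,0,-80,-1]
    - [0,0.182,0,-81,0,-82.5,-1]
  force: 30

```text
time: 7.05
ee_pos: [0.6512, -0.1452, 0.2231]
eef_rot: [0.008, 0.999, -0.001, 0.036]
ft_force: [-4.9, -3.3, -0.5]
width: 0.0485
grip_force: 30.0
```

```bash
python3 - <<'E'
from h import *
st(); c=r.camera("scene"); P=cloud(c); ok=c["z_map"]>0
d=P-O; s,h,y=d@U,d@N,d@Y
m=ok&(y>.055)&(y<.07)&(h>.03)&(h<.16)&(s>-.05)&(s<.2); q=np.c_[s[m],h[m]]
for a in np.arange(.03,.15,.02):
    k=abs(q[:,1]-a)<.01
    if k.any(): print(a.round(2),np.median(q[k,0]).round(4),k.sum())
cv2.imwrite("pics/s3.png",cv2.resize(c["pixels"][130:320,220:400,::-1],None,fx=3,fy=3))
W=[]
for k,th in enumerate(np.linspace(0,1.85,13)):
    Q=rot(15-14*k/12); W.append((pw(*hand(th),.001)+.010*Q.apply([0,0,1]),Q))
rows(W[9:])
E
```

```text
t 7.05 pos [ 0.6512 -0.1452  0.2231] s,h,y mm [109.4  83.7   0.7] w 0.0485 F [-4.9 -3.3 -0.5] q [-0.    0.37  0.21  1.42 -0.09  1.29  1.77]
0.03 0.1043 14
0.05 0.1 27
0.07 0.0949 28
0.09 0.0897 30
0.11 0.0843 31
0.13 0.0805 25
[-0.002, -0.006, -0.001] [0.6, 0.3, -0.5]
[-0.002, 0.015, -0.001] [-12.9, 0.3, -3.3]
[-0.002, 0.035, -0.001] [-26.6, 0.3, -4.0]
[-0.002, 0.055, -0.001] [-40.3, 0.3, -2.5]
```

View pics/s3.png

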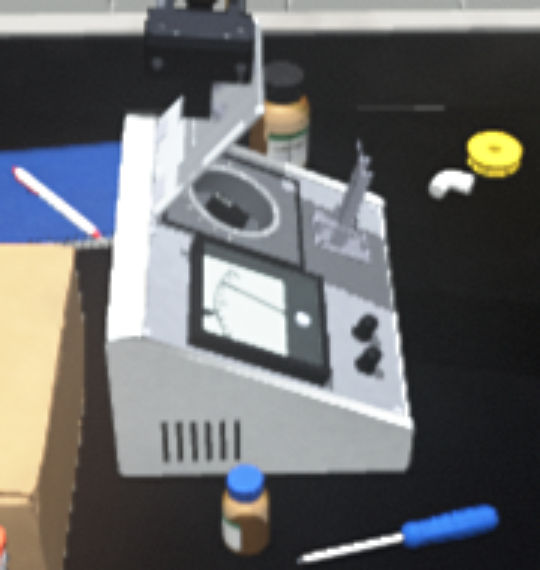

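The cover is at about 77°, the lever is upright, and the knob's well is visible at (232,200). I'll continue to about 106°, then release and withdraw upward.

>>> apply_moves:
  steps:
    - [0,0.015,0,-13,0,-3.3,-1]
    - [0,0.035,0,-26.5,0,-4,-1]
    - [0,0.055,0,-40,0,-2.5,-1]
    - [0,0.055,0,-42,0,-2,-1]
    - [0,0.055,0,-42,0,-2,0.6]
    - [0,0.055,0,-42,0,-2,0.6]
    - [0,0.055,0,-42,0,-2,0.6]
    - [0,0.055,0,-45,0,-40,0.6]
    - [0,0.055,0,-45,0,-80,0.6]
    - [0,0.055,0,-45,0,-115,0.4]
    - [0,0,0,-20,0,-125,0.2]
    - [0,0,0,20,0,-125,0]
    - [0,-0.1,0,60,0,-115,-0.2]
    - [0,-0.2,0,100,0,-100,-0.3]
    - [0,-0.3,0,120,0,-100,-0.3]
    - [0,-0.4,0,130,0,-100,-0.3]

```text
time: 8.43
ee_pos: [0.5167, -0.1423, 0.3128]
eef_rot: [0.007, 0.976, -0.002, 0.218]
ft_force: [-1.0, -1.7, 1.3]
width: 0.034
grip_force: 0.0
```

```bash
cat > meas.py <<'E'
from h import *
import sys
c=r.camera("scene"); P=cloud(c); ok=c["z_map"]>0; np.savez("pics/sc",**c)
d=P-O; s,h,y=d@U,d@N,d@Y
m=ok&(y>.04)&(y<.07)&(h>.03)&(h<.16)&(s>-.05)&(s<.2); q=np.c_[s[m],h[m]]
for a in np.arange(.03,.15,.03):
    k=abs(q[:,1]-a)<.01
    if k.any(): print("cover",a.round(2),np.median(q[k,0]).round(4),k.sum())
st()
E
python3 meas.py; python3 - <<'E'
from h import *
c=dict(np.load("pics/sc.npz")); cv2.imwrite("pics/s4.png",cv2.resize(c["pixels"][150:270,240:370,::-1],None,fx=6,fy=5,interpolation=cv2.INTER_CUBIC)[:600,:780])
w=r.camera("wrist"); np.savez("pics/w4",**w); save(w,"w4.png")
E
```

```text
cover 0.03 0.1195 9
cover 0.06 0.1256 24
cover 0.09 0.1328 31
cover 0.12 0.1404 42
t 8.48 pos [ 0.5047 -0.1416  0.304 ] s,h,y mm [ 10.7 218.9   2.2] w 0.0322 F [ -8.8  -2.2 -19.5] q [ 0.   -0.26  0.21  1.96 -0.04  1.01  1.79]
```

View pics/s4.png

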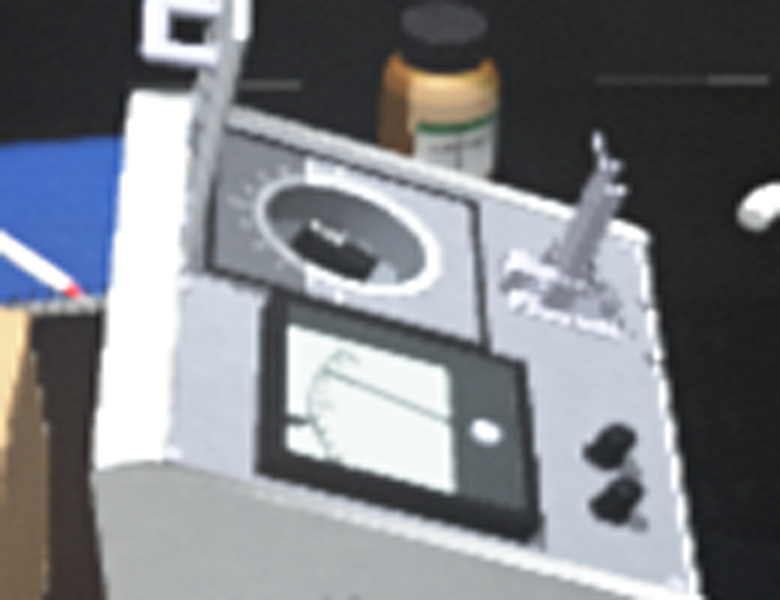

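The cover stands at about 103°. The knob's bar shows as a dark block at crop (340,250) with the white line at its up-left end, and the needle and the index flag at (295,420) are in clear view. I'll measure the knob and needle by ray casting.

```bash
cat > knob.py <<'E'
from h import *
def castimg(c,h):
    f,cx,cy=K(c); v,u=np.mgrid[:480,:640]
    w=np.stack([(u-cx)/f,(v-cy)/f,np.ones(u.shape)],-1)@R.from_quat(c["orientation"]).as_matrix().T
    t=((O+h*N-c["position"])@N)/(w@N); p=c["position"]+t[...,None]*w-O
    return p@U,p@Y
for n in("scene","top"):
    c=r.camera(n); np.savez("pics/k_"+n,**c); g=c["pixels"].astype(int).max(-1)
    s,y=castimg(c,-.005); m=(np.hypot(s-.04,y)<.032)
    print(n,"region px",m.sum(),"levels",np.percentile(g[m],[2,10,25,50,75,98]))
    k=(m&(g<60)).astype(np.uint8); N_,L,S,C=cv2.connectedComponentsWithStats(k)
    if N_>1:
        i=1+S[1:,4].argmax(); pts=np.c_[s[L==i],y[L==i]].astype(np.float32)*1e3
        print(" bar",S[i],cv2.minAreaRect(pts)); e,vec=np.linalg.eigh(np.cov(pts.T)); print("  pca deg from u to y",np.degrees(np.arctan2(vec[1,1],vec[0,1]))%180,"mean",pts.mean(0))
    k=m&(g>160); print(" white px",k.sum(), [np.round(a[k].mean()*1e3,1) for a in (s,y)] if k.any() else '')
    s2,y2=castimg(c,0); w=(np.hypot(s2-.04,y2)<.055)&(np.hypot(s2-.04,y2)>.03)&(g>200); p=np.c_[s2[w],y2[w]].astype(np.float32)*1e3
    if len(p)>20: print(" ring",cv2.minEnclosingCircle(p))
    s3,y3=castimg(c,.012)
    mm=(s3>-.04)&(s3<.1)&(y3>.07)&(y3<.2); vs,us=np.nonzero(mm)
    im=c["pixels"][vs.min():vs.max(),us.min():us.max(),::-1]; print(" meter crop",us.min(),vs.min(),im.shape)
E
python3 knob.py
```

```text
scene region px 293 levels [ 53.   59.2  89.  115.  142.  218. ]
 bar [290 197  11   8  30] ((46.8682746887207, 17.053037643432617), (11.006282806396484, 30.40703773498535), 60.082801818847656)
  pca deg from u to y 152.869357207689 mean [47.402058 16.044   ]
 white px 37 [np.float64(35.1), np.float64(15.8)]
 ring ((38.23398208618164, 0.4581264853477478), 53.84601974487305)
 meter crop 275 204 (55, 57, 3)
top region px 594 levels [ 16.86  28.    61.75 116.   179.   188.14]
 bar [369 199  14  16 146] ((42.157466888427734, 2.353330612182617), (31.688766479492188, 32.75421142578125), 27.336151123046875)
  pca deg from u to y 173.85310532956262 mean [40.903294   3.4827347]
 white px 206 [np.float64(27.2), np.float64(-2.0)]
 ring ((41.566619873046875, 0.30641937255859375), 53.992515563964844)
 meter crop 290 183 (59, 56, 3)
```

```bash
cat > rect.py <<'E'
from h import *
def rect(c,h,s0,s1,y0,y1,k):  # panel picture: up = upslope, left = +y, k px/mm
    f,cx,cy=K(c); H,W=int((s1-s0)*k*1e3),int((y1-y0)*k*1e3); v,u=np.mgrid[:H,:W]
    p=O+h*N+(s1-v/k/1e3)[...,None]*U+(y1-u/k/1e3)[...,None]*Y
    q=(p-c["position"])@R.from_quat(c["orientation"]).as_matrix()
    mx=(f*q[...,0]/q[...,2]+cx).astype(np.float32); my=(f*q[...,1]/q[...,2]+cy).astype(np.float32)
    return cv2.remap(c["pixels"][...,::-1].copy(),mx,my,cv2.INTER_CUBIC)
E
python3 - <<'E'
from rect import *
T=dict(np.load("pics/k_top.npz")); S=dict(np.load("pics/k_scene.npz"))
row=lambda c: np.hstack([rect(c,.010,-.02,.08,.075,.185,3.6),rect(c,-.005,-.01,.09,-.05,.05,3.6)])
a=np.vstack([row(T)[:290],row(S)[:290]]); print(a.shape); cv2.imwrite("pics/k5.png",a)
E
```

```text
(580, 756, 3)
```

View pics/k5.png

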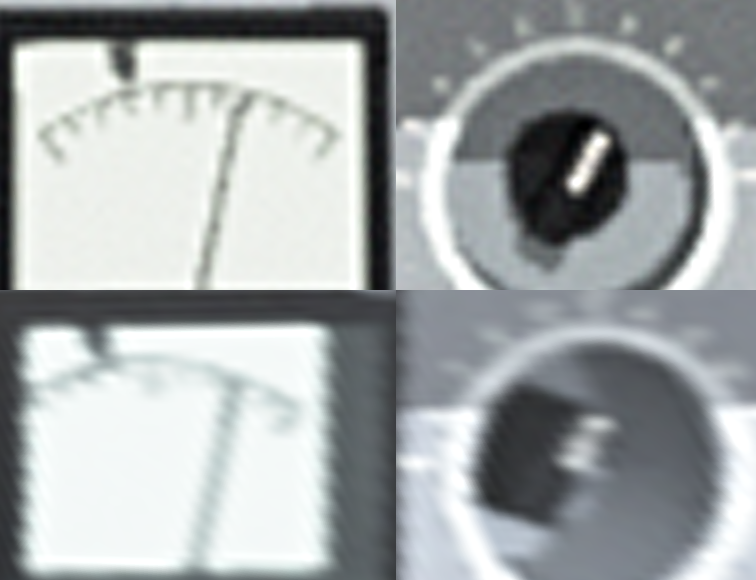

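The rectified top view (upper row) shows the knob's white line from (575,188) to (603,135), about 28° clockwise, and the well's centre at about (577,190). The needle tip is at (243,97) and the index point at (127,82), so the needle needs about 26° and the knob about 66° anticlockwise. I'll grip at a twist of 25° and turn to about -38°, leaning the body away from the cover near the end.

```bash
cat >> h.py <<'E'
def kp(a,h,t=0.,s=.038,y=0.):
    return pw(s,h,y), rot(25,a)*R.from_euler('y',t,degrees=True)
E
python3 - <<'E'
from h import *
st(); rows([kp(25,.05),kp(25,-.016)])
E
```

```text
t 8.63 pos [ 0.5165 -0.1423  0.3137] s,h,y mm [ 25.5 222.8   1.7] w 0.031 F [ 0.8 -0.3  1.5] q [ 0.   -0.23  0.21  1.92 -0.04  1.02  1.78]
[0.0, -0.001, 0.435] [-12.6, -1.8, 172.8]
[0.0, -0.001, 0.435] [-12.7, -1.8, 238.8]
```

>>> apply_moves:
  steps:
    - [0,0,0.12,-12.5,-2,40,-0.3]
    - [0,0,0.24,-12.5,-2,80,-0.3]
    - [0,0,0.36,-12.5,-2,120,-0.3]
    - [0,0,0.435,-12.5,-2,155,-0.3]
    - [0,0,0.435,-12.5,-2,173,-0.3]
    - [0,0,0.435,-12.5,-2,173,-0.3]
    - [0,0,0.435,-12.5,-2,173,-0.3]
  force: 25

```text
time: 9.22
ee_pos: [0.604, -0.1458, 0.1615]
eef_rot: [0.217, 0.952, 0.045, 0.21]
ft_force: [-0.8, 0.1, 0.7]
width: 0.0301
grip_force: 0.0
```

```bash
python3 - <<'E'
from h import *
st(); rows([kp(25,.05),kp(25,.01),kp(25,-.016)])
E
```

```text
t 9.22 pos [ 0.604  -0.1458  0.1615] s,h,y mm [40.5 47.9 -0.6] w 0.0301 F [-0.8  0.1  0.7] q [ 0.02  0.08  0.2   1.96 -0.16  0.68  1.44]
[-0.002, -0.003, 0.002] [2.5, -0.5, -2.1]
[-0.002, -0.003, 0.002] [2.4, -0.4, 37.9]
[-0.002, -0.003, 0.002] [2.3, -0.4, 63.9]
```

>>> apply_moves:
  steps:
    - [0,0,0,2,0,15,-0.3]
    - [0,0,0,2,0,38,-0.3]
    - [0,0,0,2,0,50,-0.3]
    - [0,0,0,2,0,60,-0.3]
    - [0,0,0,2,0,63,-0.3]
    - [0,0,0,2,0,63,-0.3]
    - [0,0,0,2,0,63,-1]
    - [0,0,0,2,0,63,-1]
    - [0,0,0,2,0,63,-1]
    - [0,0,0,2,0,63,-1]
  force: 25

```text
time: 10.05
ee_pos: [0.6281, -0.1447, 0.105]
eef_rot: [0.217, 0.952, 0.046, 0.211]
ft_force: [-1.3, 3.4, 3.7]
width: 0.012
grip_force: 24.7
```

```bash
python3 - <<'E'
from h import *
st(); s=r.read_state(); d=s["ee_pos"]-O; sy=dict(s=d@U,y=d@Y)
print(s["grip_force"]); rows([kp(a,-.0165,t,**sy) for a,t in ((25,0),(15,0),(5,0),(-5,0),(-12,-3),(-19,-6),(-26,-8),(-30,-10))])
E
```

```text
t 10.05 pos [ 0.6281 -0.1447  0.105 ] s,h,y mm [ 38.5 -13.5   0.9] w 0.012 F [-1.3  3.4  3.7] q [ 0.03  0.2   0.19  1.97 -0.22  0.56  1.49]
24.684516191482544
[0.0, -0.0, 0.001] [-0.0, 0.0, 3.0]
[0.0, -0.0, -0.174] [-0.0, 0.0, 3.0]
[0.0, -0.0, -0.348] [-0.0, 0.0, 3.0]
[0.0, -0.0, -0.523] [-0.0, 0.0, 3.0]
[-0.016, -0.051, -0.645] [-0.0, 0.0, 3.0]
[-0.04, -0.1, -0.766] [-0.0, 0.0, 3.0]
[-0.062, -0.131, -0.888] [-0.0, 0.0, 3.0]
[-0.083, -0.161, -0.957] [-0.0, 0.0, 3.0]
```

The bar is gripped (width 12 mm). Now turning to -26°.

>>> apply_moves:
  steps:
    - [0,0,-0.1,0,0,0,-1]
    - [0,0,-0.2,0,0,0.5,-1]
    - [0,0,-0.3,0,0,1,-1]
    - [0,0,-0.4,0,0,1,-1]
    - [0,0,-0.52,0,0,1,-1]
    - [-0.016,-0.051,-0.645,0,0,1,-1]
    - [-0.04,-0.1,-0.766,0,0,1,-1]
    - [-0.062,-0.131,-0.888,0,0,1,-1]
    - [-0.062,-0.131,-0.888,0,0,1,-1]
    - [-0.062,-0.131,-0.888,0,0,1,-1]
  force: 30

```text
time: 10.88
ee_pos: [0.6285, -0.1452, 0.1046]
eef_rot: [-0.218, 0.935, -0.036, 0.277]
ft_force: [1.3, 3.2, 2.0]
width: 0.0112
grip_force: 30.0
```

```bash
cat > needle.py <<'E'
from rect import *
st()
def lines(c,n,h=.012):
    im=rect(c,h,-.02,.08,.075,.185,6); g=cv2.cvtColor(im,cv2.COLOR_BGR2GRAY); cv2.imwrite(f"pics/n_{n}.png",im)
    # meter face = bright region; look in arc bands about the pivot
    return g
import sys
piv=np.array([192,337])*6/3.6   # from the first view (x,y px at 6 px/mm)
def prof(g,r0,r1):
    an=np.radians(np.arange(-40,40,.25)); rr=np.arange(r0,r1,.5)*6
    x=(piv[0]+np.outer(rr,np.sin(an))).astype(np.float32); y=(piv[1]-np.outer(rr,np.cos(an))).astype(np.float32)
    p=cv2.remap(g,x,y,cv2.INTER_LINEAR).astype(float); p=np.median(p,0); return np.degrees(an),p
for n in ("top","scene"):
    c=r.camera(n); np.savez("pics/n_"+n,**c); g=lines(c,n,.010)
    for nm,a,b in (("needle",40,58),("index",71,77)):
        an,p=prof(g,a,b); med=np.median(p); w=np.clip(med-8-p,0,None)
        i=w.argmax(); k=abs(an-an[i])<3.5; print(n,nm,"min at",an[i],"centroid",round((an*w*k).sum()/max((w*k).sum(),1e-9),2),"depth",round(w.max(),1),"bg",med)
E
python3 needle.py
```

```text
t 10.88 pos [ 0.6285 -0.1452  0.1046] s,h,y mm [ 38.7 -14.1   0.4] w 0.0112 F [1.3 3.2 2. ] q [ 0.47  0.19 -0.22  2.04 -0.38  0.41  2.6 ]
top needle min at -11.5 centroid -11.57 depth 41.5 bg 250.0
top index min at -14.0 centroid -13.99 depth 76.5 bg 251.0
scene needle min at -13.5 centroid -13.07 depth 36.0 bg 246.0
scene index min at 34.75 centroid 34.8 depth 129.0 bg 229.0
```

```bash
python3 - <<'E'
from h import *
s=r.read_state(); Q=R.from_quat(s["eef_rot"]); y=Q.apply([0,1,0]); z=Q.apply([0,0,1]); print("q7",s["joint_positions"][6],"closing dir angle",np.degrees(np.arctan2(y@U,y@Y)),"y.N",y@N,"z s/y/n",z@U,z@Y,z@N)
d=s["ee_pos"]-O; sy=dict(s=d@U,y=d@Y)
p=pw(sy["s"],-.0137,sy["y"]); rows([(p,rot(pp,a)) for pp,a in((33,-26),(31,-26),(31,-30),(31,-34))])
c=r.camera("scene"); P=cloud(c); D=P-O; S,H,Yy=D@U,D@N,D@Y
E
```

```text
q7 2.590792047817518 closing dir angle -26.014041706134453 y.N -0.0005851892534982625 z s/y/n 0.12625590390185137 0.060943951836840225 -0.9901379385335256
[0.06, 0.015, -0.004] [-0.1, -0.0, -0.4]
[0.045, 0.046, -0.003] [-0.1, -0.0, -0.4]
[0.044, 0.048, -0.073] [-0.1, -0.0, -0.4]
[0.042, 0.05, -0.143] [-0.1, -0.0, -0.4]
```

Joint 7 is near its limit (2.59). I'll change to a plain forward pitch first, which should relieve it, and check.

>>> apply_moves:
  steps:
    - [0.02,0.015,0.01,0,0,0,-1]
    - [0.04,0.03,0.01,0,0,0,-1]
    - [0.045,0.046,0,0,0,0,-1]
    - [0.045,0.046,0,0,0,0,-1]
  force: 15

```text
time: 11.37
ee_pos: [0.6286, -0.1454, 0.1043]
eef_rot: [-0.209, 0.941, -0.062, 0.26]
ft_force: [-4.5, -1.2, 7.2]
width: 0.0118
grip_force: 15.1
```

```bash
python3 needle.py; python3 - <<'E'
from h import *
s=r.read_state(); d=s["ee_pos"]-O; p=pw(d@U,-.0137,d@Y); print(s["joint_positions"][6])
rows([(p,rot(pp,a)) for pp,a in((31,-26),(30,-29),(29,-32),(29,-34))])
E
```

```text
t 11.37 pos [ 0.6286 -0.1454  0.1043] s,h,y mm [ 38.6 -14.4   0.2] w 0.0118 F [-4.5 -1.2  7.2] q [ 0.35  0.18 -0.15  2.04 -0.19  0.4   2.37]
top needle min at -11.5 centroid -11.47 depth 43.5 bg 250.0
top index min at -14.0 centroid -14.02 depth 75.0 bg 251.0
scene needle min at -13.0 centroid -12.76 depth 36.5 bg 246.0
scene index min at 34.75 centroid 34.81 depth 128.5 bg 228.5
2.376316779463932
[0.0, -0.0, -0.003] [-0.1, -0.0, -0.7]
[-0.008, 0.015, -0.055] [-0.1, -0.0, -0.7]
[-0.017, 0.03, -0.108] [-0.1, -0.0, -0.7]
[-0.017, 0.03, -0.143] [-0.1, -0.0, -0.7]
```

>>> apply_moves:
  steps:
    - [0,0,-0.03,0,0,0,-1]
    - [-0.008,0.015,-0.06,0,0,-0.5,-1]
    - [-0.017,0.03,-0.09,0,0,-0.5,-1]
    - [-0.017,0.03,-0.115,0,0,-0.5,-1]
    - [-0.017,0.03,-0.115,0,0,-0.5,-1]
    - [-0.017,0.03,-0.115,0,0,-0.5,-1]
  force: 20

```text
time: 11.97
ee_pos: [0.6284, -0.1456, 0.1043]
eef_rot: [-0.263, 0.932, -0.071, 0.24]
ft_force: [1.0, 0.6, 3.6]
width: 0.0117
grip_force: 20.0
```

```bash
cat >> needle.py <<'E'
c=dict(np.load("pics/n_top.npz")); g=lines(c,"top",.010)
pts=[]
for r0 in range(28,62,4):
    an,p=prof(g,r0,r0+4); med=np.median(p); w=np.clip(med-8-p,0,None); i=w.argmax(); k=abs(an-an[i])<3.5
    if w.max()>15: a=np.radians((an*w*k).sum()/(w*k).sum()); pts.append([(r0+2)*np.sin(a),(r0+2)*np.cos(a)])
pts=np.array(pts); f=np.polyfit(pts[:,1],pts[:,0],1); res=pts[:,0]-np.polyval(f,pts[:,1])
a=np.radians(-14.0); X,Z=74*np.sin(a),74*np.cos(a)   # flag centroid, mm from assumed pivot
print("needle line at pivot row",f[1].round(2),"angle",np.degrees(np.arctan(f[0])).round(2),"res",abs(res).max().round(2))
t=np.arctan2(X-f[1],Z); print("index angle about fitted pivot",np.degrees(t).round(2),"dy of tip mm",(68*(np.sin(np.arctan(f[0]))-np.sin(t))).round(2))
print("q7",r.read_state()["joint_positions"][6])
E
python3 needle.py
```

```text
t 11.97 pos [ 0.6284 -0.1456  0.1043] s,h,y mm [ 38.4 -14.3  -0. ] w 0.0117 F [1.  0.6 3.6] q [ 0.35  0.19 -0.15  2.01 -0.15  0.45  2.45]
top needle min at -14.250000000000002 centroid -14.32 depth 44.5 bg 249.5
top index min at -14.0 centroid -14.02 depth 74.0 bg 251.0
scene needle min at -15.75 centroid -15.52 depth 45.5 bg 246.0
scene index min at 35.25 centroid 35.24 depth 128.5 bg 228.5
needle line at pivot row -1.06 angle -13.01 res 0.39
index angle about fitted pivot -13.2 dy of tip mm 0.22
q7 2.446143167522116
```

The needle is on the index (about 0.2 mm off). Releasing and withdrawing.

>>> apply_moves:
  steps:
    - [-0.017,0.03,0,0,0,0,-0.4]
    - [0,0,0,0,0,0,-0.4]
    - [0,0,0,0,0,0,-0.4]
    - [0,0,0,0,0,0,-0.4]
    - [0,0,0,0,0,-15,-0.4]
    - [0,0,0,0,0,-35,-0.4]
    - [0,0,0,0,0,-70,-0.4]
    - [0,0,0,0,0,-105,-0.4]
    - [0,0,0.1,0,0,-140,-0.4]
    - [0,0,0.2,0,0,-160,-0.4]
    - [0,0,0.2,0,0,-160,-0.4]

```text
time: 12.98
ee_pos: [0.5504, -0.1454, 0.2485]
eef_rot: [-0.166, 0.953, -0.048, 0.248]
ft_force: [0.5, -0.3, 0.4]
width: 0.0262
grip_force: 0.0
```

```bash
python3 needle.py; python3 meas.py; python3 - <<'E'
from h import *
from rect import rect
c=dict(np.load("pics/sc.npz")); P=cloud(c)
a=cv2.resize(c["pixels"][140:330,230:400,::-1],(530,590),interpolation=cv2.INTER_CUBIC)
t=r.camera("top"); b=cv2.resize(rect(t,.010,-.02,.08,.075,.185,2.4),None,fx=1,fy=1); o=np.zeros((590,264,3),np.uint8); o[:b.shape[0],:b.shape[1]]=b
cv2.imwrite("pics/f.png",np.hstack([a,o]))
E
```

```text
t 12.98 pos [ 0.5504 -0.1454  0.2485] s,h,y mm [ 28.7 149.3  -0.9] w 0.0262 F [ 0.5 -0.3  0.4] q [ 0.41 -0.14 -0.15  2.01 -0.19  0.78  2.28]
top needle min at -14.0 centroid -14.27 depth 61.5 bg 242.0
top index min at -14.0 centroid -14.03 depth 89.0 bg 244.0
scene needle min at -15.75 centroid -15.52 depth 41.0 bg 248.0
scene index min at 35.25 centroid 35.25 depth 127.0 bg 232.0
needle line at pivot row -1.13 angle -12.98 res 0.25
index angle about fitted pivot -13.15 dy of tip mm 0.19
q7 2.2840902868601827
cover 0.03 0.1192 10
cover 0.06 0.1256 25
cover 0.09 0.1331 31
cover 0.12 0.1404 41
t 13.13 pos [ 0.55   -0.1444  0.2427] s,h,y mm [ 25.9 144.3   0. ] w 0.0264 F [-0.1  0.1 -0.6] q [ 0.4  -0.13 -0.15  2.02 -0.19  0.77  2.28]
```

View pics/f.png

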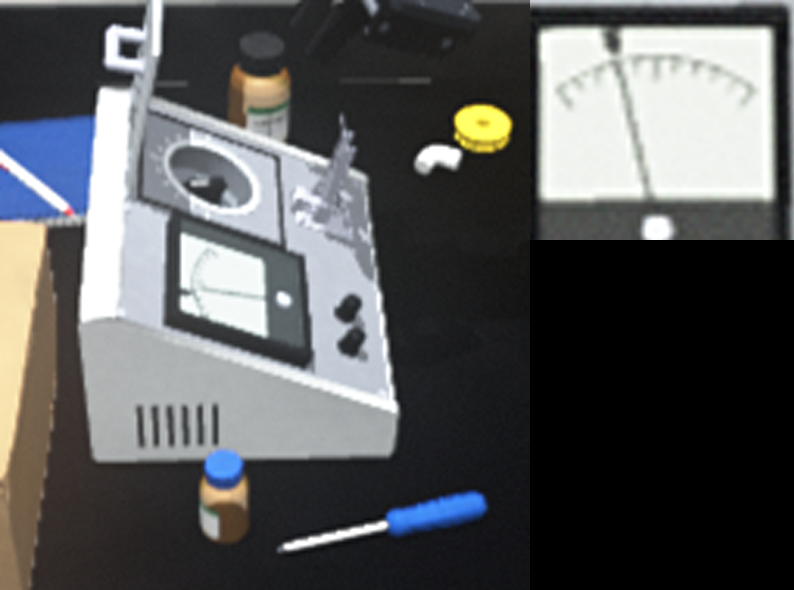

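The final view shows the cover standing open at about 103° and the lever upright at (340,180). The needle at (617,70) meets the index flag at (613,45), the bystanders look undisturbed, and the gripper is clear. Handing in.

```bash
python3 -c "
from bench import r
print(r.close_job())"
```

```text
the job is handed in; nothing more can be done
None
```

The job is handed in at about 13 s: latch open, cover standing at about 103°, and the needle within about 0.2 mm of the set index; the bottle, vial and screwdriver were never approached and look unmoved in the last picture.

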